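Bring a trolley wheel's valve to the top and set its brake

ROBOT

A 7-joint arm with a two-finger parallel gripper is mounted at the origin on a cart in front of the work surface, level with it; the furniture and walls round the work are solid. World frame = base frame: x ahead of the robot, y to its left, z up, the work surface at z = 0. Lengths are in mm, angles in rad, forces in N, time in s.
With the tool pointing down it reaches from about 400 to 850 mm from the base axis. Payload 10.4 kg.
Tool frame: the origin (TCP) lies midway between the tips of the shut fingers; the grasp point (between the pads) lies 19 mm behind it (ctrl.grasp_offset is the z of the grasp point in the tool frame, in mm); z points along the fingers, y is the line along which they close (so a half turn about z gives the same grasp; the last joint's range is limited). The gripper opens to 85 mm and grips with 20 to 120 N. Pads are 22 mm wide; open, the fingers measure 114 mm over their backs; the gripper's body (76 mm by 85 mm) begins 54 mm behind the grasp point. The pads swing forward as they close: fully open they stand 13 mm farther back than shut.
Start: joints at [1.116, 0.332, -0.065, 1.46, 0.022, 1.35, -0.088], TCP at [261.59, -567.646, 231.338] pointing down, gripper open.
Joint ranges: [-2.6, 2.6], [-0.5, 2.12], [-1.47, 1.34], [0.16, 2.42], [-1.27, 4.41], [0.06, 2.06], [-2.6, 2.6]. Speed limits (rad/s): [2.22, 2.22, 2.79, 2.79, 3.14, 3.14, 3.14].

INTERFACE

Orientations are given as a unit quaternion [w, x, y, z].
In Python, from workcell import ctrl gives the robot as it stands.
- The arm moves only by the tool arm_command, never from a script. Its argument "moves" is a list of rows, each a list of 3 entries, a list of its own where there are three numbers: the finger opening in mm, from 0 to 85.4, then the shift along the tool's x, y, z in mm, then the turn about the tool's z in rad. In form: [[claw, [dx, dy, dz], turn], ...]. A call has 1 to 12 rows; each row shifts and turns the commanded pose from where the row before left it, along the tool's axes as they then stand; what a row does not reach is not made up. A row lasts 1/12 s, in which the tool goes at most 41.7 mm and 7.16 degrees, less where a joint would pass 70% of its speed; a pose out of reach is approached as far as the arm can. A call is refused whole if a number of a shift passes 41.7 or a number of a turn 0.125, either way. A call with a gripper value outside its range is refused whole. The fingers move at their own pace and stop on an object; "squeeze" is the grip in N (left out, the last holds). Time passes only in rows, so rows that do not move let the fingers close. It gives the time, the measured TCP pose, the force, the opening and the grip force at its end, in the units of the state.
- ctrl.observe(): the state, without advancing time (a new reading comes with each control period).
- ctrl.get_image(name): name is "scene" or "top" or "wrist"; returns a dict with "color" (384x512x3 uint8, blue, green, red), "mtx" (3x3 intrinsics, pixels), "D" ([k1, k2, p1, p2, k3] as OpenCV has them; the pictures are not rectified), "R" (3x3) and "t" (3): a world point X has camera coordinates R X + t; the wrist camera has in their place "tool_from_camera" (4x4, takes a point from camera to tool coordinates, whose origin is the TCP and whose axes are the flange's). Camera axes: x right, y down, z forward; pixel columns grow to the right and rows downward; lengths in mm; the calibration is good to about 2 mm. A picture is of the moment at which its call begins: read the wrist's pose just before it. There is no depth.
- ctrl.job_done(): hands the job in; it is judged then, once.
The state is a dict: "t": time; "joint_pos": joint angles; "qvel": joint speeds; "effort": joint torques, N m; "tool_pos": TCP position; "eef_rot": TCP orientation; "wrist_force": force on the tool from outside, world axes, zero at the start; "moment": the same for the moment, N m; "finger_gap": finger opening in mm; "grip_force": force on a finger pad.
Only numpy, scipy, OpenCV 4.12 (cv2) and the standard library are available. Lean on these libraries where they do the work, as an engineer would, in place of code of your own. Each camera call takes 0.05 s, during which the arm holds its last target. There are 200 camera calls.

TASK

Get the trolley wheel ready for the tyre pump: push its spokes round with your fingertips, one after another, until the valve stem stands at twelve o'clock, straight above the hub, and then press the brake pedal fully down so that the wheel is held there. Do not push on the valve stem, do not lift, shift or tip the deck that the wheel is bolted to, and leave the loose tools round it where they are.

Things in the scene. Friction and masses are not known exactly. Their poses are not given: they have to be found in the camera images.
- hub (a point): Centre of the wheel, on its axle, 188 mm above the bench. Axes: x along the axle, away from the robot; y to the left in the plane of the wheel; z up. Hub: radius 24 mm, 60 mm long. Before and behind the wheel a steel fork leg, an open A of two 16 mm struts 100 mm apart at the foot, rises to the axle at x = 36 to 40 mm; axle nuts stand out to 48 mm. The wheel beside and above is open.
- wheel (a joint): Wheel angle: 0 (or any whole turn) with the stem straight above the hub; grows as the wheel turns clockwise seen from the robot (+1.57: stem to the robot's right). Turns either way without end stops; hub drag of 0.25 N m (4 N at 60 mm from the axle) holds it where it is left, with little coasting. Starts at 1.75 to 4.53 (stem 100 to 180 degrees from the top).
- spokes: Five plastic spokes and the rim (inner radius 104 mm, 25 mm wide there), origin at the hub centre, turning with the wheel. A spoke is a straight bar 13 mm thick in the wheel's plane, 20 mm deep along the axle (x -10 to +10), thicker (19 x 30) within 43 mm of the axle. z axis: from hub to valve; spokes stand 36, 108, 180, 252, 324 degrees from it about x.
- valve: The valve stem: a rod 9 mm thick, rubber with a brass tip, standing on the inside of the rim half-way between two spokes, from the rim (104 mm from the axle) inward to 70 mm. Origin at its brass tip; z axis outward from the hub along the stem. It tears out easily: keep fingers off it.
- pedal (a point): Middle of the top of the brake pedal's rubber pad, 48 x 40 mm, to the robot's right of the wheel, 242 mm from the hub's centre line; nothing above it. It swings about an axis parallel to the axle, 80 mm to the left of this point and 35 mm lower; pressed fully, its top goes down about 20 mm.
- brake (a joint): Brake lever: 0 with the pedal up and the shoe off the tyre, 0.25 to 0.27 rad fully down, where the shoe stands firmly on the tread and stops it. It takes about 4 N on the pedal to move it; 8 to 15 N sets it firmly. It stays where it is left. Set, it holds the wheel against 1 N m and more; setting it does not turn the wheel.
- deck: Plywood deck 190 x 345 x 18 mm (its left end 150 mm, its right end 195 mm from the wheel's middle) with the castor fork and brake bracket bolted on, about 8 kg in all, lying loose on the bench; origin on its underside, straight below the hub, axes as hub.
- spanner: Open-ended spanner, 150 mm long, lying on the deck behind the wheel; leave it.
- flux_tin: Flat tin, 57 mm across, 21 mm high, standing on the deck's left end; leave it.
- gauge: Pen-shaped tyre gauge, 112 x 15 x 15 mm, lying along the deck's front edge; leave it.
- pliers: Flat-nose pliers, 119 x 33 x 10 mm, lying on the cutting mat at the left; leave them.
- marker: Marker pen, 136 x 13 x 15 mm, lying on the bench in front of the deck; leave it.
- calliper: Digital calliper, 205 x 70 x 14 mm, lying on the bench at the right; leave it.
- tyre: The rubber tyre, origin at the hub centre: outer radius 150 mm, inner radius 112 mm, 38 mm wide (19 mm either side of the wheel's mid-plane x = 0).

How it is judged:
By the outcome, as a careful person would: the job done as asked, in the order asked, and still so for the second after the job is handed in, with the robot touching nothing.
It also fails if it takes over 54 s, if anything falls off the work surface, if the arm or the gripper's body presses on something with over 40 N, if the wrist force passes 120 N, or if a joint passes its speed limit or range.

## Working session

There is one attempt and no reset: what is moved stays moved. The work goes in short steps, Python scripts to look and compute and a tool call to move; the robot and the scene stay as the last step left them, time stands still between calls to the robot, and variables do not carry over. Pictures are saved under pics/ and viewed, at most 10 in all, crops included, and the job is handed in when it is done.

Besides the shell and the picture viewer there is one more tool, called after "Emit:" by a JSON object that holds its "name" and its "arguments", one argument or row to a line. arm_command: Moves the arm, as the interface text tells. Its arguments: {"type":"object","properties":{"moves":{"type":"array","items":{"type":"array"}},"squeeze":{"type":"number"}},"required":["moves"]}

```bash
mkdir -p pics; ls
python3 - <<'E'
from workcell import ctrl
import cv2,pickle
d={}
for n in("scene","top"):
    d[n]=ctrl.get_image(n); cv2.imwrite(f"pics/{n}0.png",d[n]["color"])
    print(n,d[n]["R"],d[n]["t"],d[n]["mtx"],d[n]["D"])
pickle.dump(d,open("d0.pkl","wb"))
s=ctrl.observe();print(s)
E
```

```text
pics
scene [[-4.94570100e-01 -8.69137726e-01  1.72989462e-04]
 [-4.05601667e-01  2.30625649e-01 -8.84476737e-01]
 [ 7.68692204e-01 -4.37505913e-01 -4.66584260e-01]] [ 378.92418846  321.44984198 1023.85097816] [[425.829625     0.         257.97325444]
 [  0.         425.829625   183.50970236]
 [  0.           0.           1.        ]] [-0.04381647  0.          0.          0.          0.        ]
top [[-1.77566610e-01 -9.84108709e-01 -3.84280625e-04]
 [-9.49339121e-01  1.71395850e-01 -2.63398362e-01]
 [ 2.59278486e-01 -4.64059416e-02 -9.64687076e-01]] [ 226.81126732  507.64190289 1290.8568113 ] [[429.9310017    0.         261.26634652]
 [  0.         429.9310017  193.25777918]
 [  0.           0.           1.        ]] [0.03168159 0.         0.         0.         0.        ]
{'t': 0.1, 'joint_pos': array([ 1.11635392,  0.3327726 , -0.06471037,  1.46084968,  0.0215882 ,
        1.34995439, -0.08848488]), 'qvel': array([-7.49461329e-04,  2.56998983e-04,  9.39844010e-04,  7.54411586e-05,
       -4.85612864e-04, -4.24387827e-04, -7.91499630e-05]), 'effort': array([ 2.24237192e-03, -6.26748705e+01,  4.98012593e-02, -3.92428029e+01,
        1.64901442e-02,  7.00958131e-03, -5.31446290e-05]), 'tool_pos': array([ 261.44861046, -567.30135996,  230.62172185]), 'eef_rot': array([-6.24185944e-04,  9.76774807e-01,  2.14267500e-01, -1.60626853e-04]), 'wrist_force': array([ 0.15183924, -0.91262856, -0.41582922]), 'moment': array([-0.03325067, -0.04637495, -0.02540283]), 'grip_force': 0.0, 'finger_gap': 85.33555123240299}
```

View pics/scene0.png

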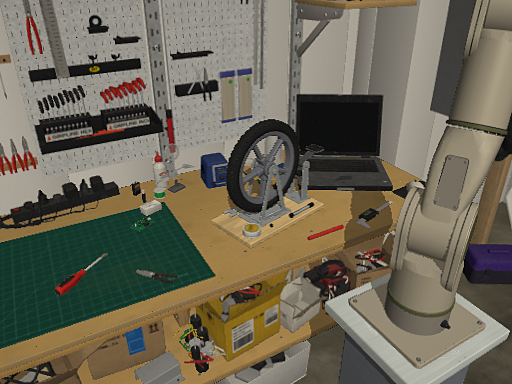

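View pics/top0.png

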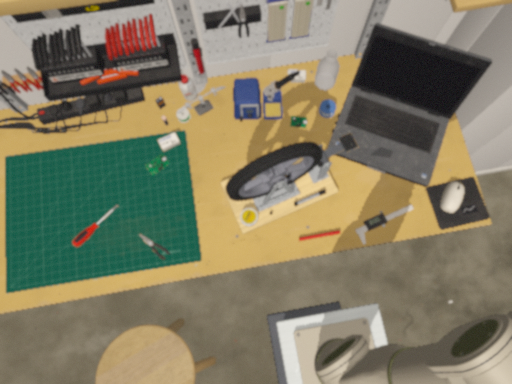

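The scene view shows the wheel around (265,165) on its deck with the tin at (250,231). In the top view the wheel is around (275,170) and the pedal near (320,165). I'll zoom both.

Run:
```python
import pickle,cv2,numpy as np
d=pickle.load(open("d0.pkl","rb"))
a=cv2.resize(d["scene"]["color"][110:250,205:335],None,fx=4.2,fy=4.2,interpolation=cv2.INTER_CUBIC)
b=cv2.resize(d["top"]["color"][125:245,210:350],None,fx=4.2,fy=4.2,interpolation=cv2.INTER_CUBIC)
cv2.imwrite("pics/a.png",a);cv2.imwrite("pics/b.png",b)
print(a.shape,b.shape)
```

```text
(588, 546, 3) (504, 588, 3)
```

View pics/a.png

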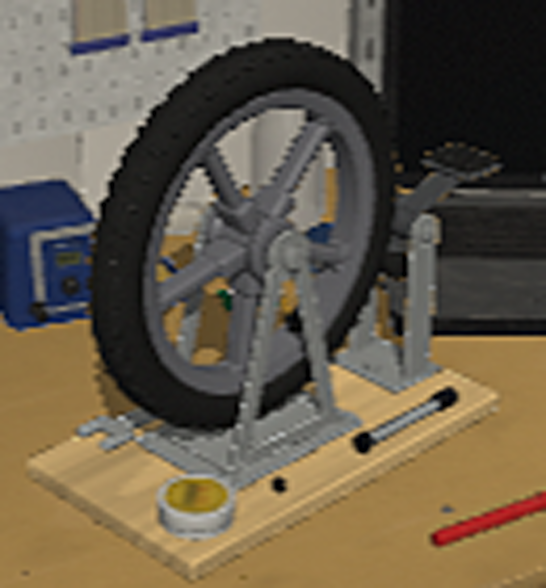

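View pics/b.png

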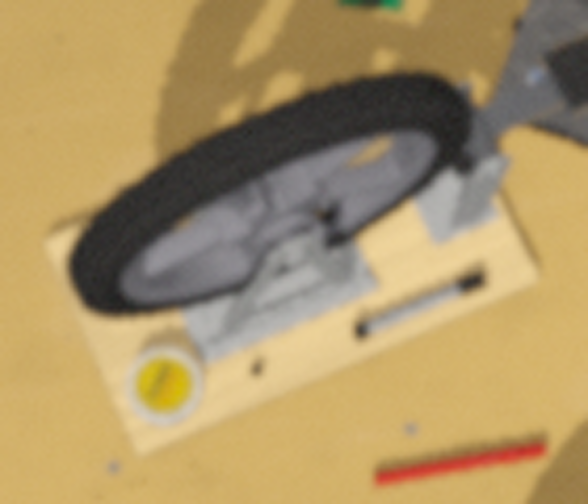

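Crop a shows spokes ending at about (215,160), (318,130), (340,250), (240,350) and (165,290), with the dark stem at about (293,322). Deck corners are at (195,570), (30,465) and (495,400). Crop b shows deck corners at (140,450), (48,235) and (537,275), with the stem at about (325,210).

```bash
cat > h.py <<'E'
import numpy as np,cv2
def ray(I,px,R=None,t=None):
    R=I["R"] if R is None else R; t=I["t"] if t is None else t
    u=cv2.undistortPoints(np.array([[px]],float),I["mtx"],I["D"])[0,0]
    return -R.T@t, R.T@np.array([u[0],u[1],1])
def plane(I,px,p0,n,R=None,t=None):
    o,d=ray(I,px,R,t); return o+d*((p0-o)@n)/(d@n)
E
python3 - <<'E'
import pickle
from h import *
d=pickle.load(open("d0.pkl","rb"));S,T=d["scene"],d["top"]
A=lambda x,y:(205+(x+.5)/4.2-.5,110+(y+.5)/4.2-.5); B=lambda x,y:(210+(x+.5)/4.2-.5,125+(y+.5)/4.2-.5)
z=np.array([0,0,1.]);P=np.array([0,0,18.])
s=[plane(S,A(*p),P,z)for p in((195,565),(30,463),(497,400))]
t=[plane(T,B(*p),P,z)for p in((140,450),(48,235),(537,275))]
print(np.round(s),np.round(t))
lf,lb,rf=[(a+b)/2 for a,b in zip(s,t)]
yd=(lf-rf);yd/=np.linalg.norm(yd);xd=np.cross(yd,z);xd2=(lb-lf)/np.linalg.norm(lb-lf)
print("len",np.linalg.norm(lf-rf),np.linalg.norm(lb-lf),"yaw",np.arctan2(xd[1],xd[0]),np.arctan2(xd2[1],xd2[0]))
H=((lf-150*yd)+(rf+195*yd))/2+95*xd; H[2]=188;print("hub",H)
for I,Fn,pts in((S,A,[(265,240),(215,160),(318,130),(340,250),(240,350),(165,290),(293,322)]),(T,B,[(325,210)])):
  for p in pts:
    q=plane(I,Fn(*p),H,xd)-H; print(p,np.round([q@xd,q@yd,q[2]]),"r",round(np.hypot(q@yd,q[2])),"ang cw",round(np.degrees(np.arctan2(-q@yd,q[2]))))
def pr(X,I):return np.round(cv2.projectPoints(X[None],cv2.Rodrigues(I["R"])[0],I["t"],I["mtx"],I["D"])[0].ravel())
print("pedal",[ (w:=H-242*yd+z*(h-188),pr(w,S),pr(w,T)) for h in (160,)])
# pedal triangulate
o1,d1=ray(S,A(462,160));o2,d2=ray(T,B(575,70))
k=np.linalg.lstsq(np.c_[d1,-d2],o2-o1,rcond=None)[0];print("pedtri",o1+k[0]*d1,o2+k[1]*d2, "dist y",((o1+k[0]*d1-H)@yd,(o1+k[0]*d1-H)@xd))
E
```

```text
[[ 433.  213.   18.]
 [ 612.  259.   18.]
 [ 510. -110.   18.]] [[ 438.  211.   18.]
 [ 620.  254.   18.]
 [ 519. -118.   18.]]
len 335.4939131508742 185.57229751311786 yaw 0.23859461498999576 0.2426670269259725
hub [562.24627252  93.31444597 188.        ]
(265, 240) [ -0. -15.  -4.] r 15 ang cw 105
(215, 160) [ 0. 36. 76.] r 84 ang cw -25
(318, 130) [  0. -69.  69.] r 98 ang cw 45
(340, 250) [ -0. -98. -40.] r 106 ang cw 112
(240, 350) [ -0.  11. -88.] r 89 ang cw -173
(165, 290) [  0.  85. -11.] r 86 ang cw -97
(293, 322) [  0. -47. -85.] r 97 ang cw 151
(325, 210) [ -0. -49. -80.] r 93 ang cw 148
pedal [(array([ 619.43989629, -141.82995519,  160.        ]), array([314., 154.]), array([346., 145.]))]
pedtri [ 619.43953092 -142.81433107  182.68561972] [ 621.82034978 -139.75393645  182.69077497] dist y (np.float64(-242.95640322076747), np.float64(-0.23299974267974036))
```

```bash
cat >> h.py <<'E'
from scipy.spatial.transform import Rotation as Ro
H=np.array([562.2,93.3,188.]);YAW=0.24
W=np.array([[np.cos(YAW),np.sin(YAW),0],[-np.sin(YAW),np.cos(YAW),0],[0,0,1]]) # rows: wheel axes
def st(ctrl,goal=None):
    s=ctrl.observe();q=s["eef_rot"];R=Ro.from_quat([q[1],q[2],q[3],q[0]]).as_matrix()
    print("t",round(s["t"],2),"tcp",np.round(s["tool_pos"],1),"rel",np.round(W@(s["tool_pos"]-H),1),"yaw toolY",round(np.arctan2(R[1,1],R[0,1]),3),"tilt",np.round(R[:,2],3),"F",np.round(W@s["wrist_force"],1))
    if goal is not None: print("shift tool", np.round(R.T@(H+W.T@np.array(goal,float)-s["tool_pos"]),1))
    return s,R
E
python3 -c "
from workcell import ctrl;from h import *
w=ctrl.get_image('wrist');print(np.round(w['tool_from_camera'],3));cv2.imwrite('pics/w0.png',w['color'])"
```

```text
[[ 0.00000e+00 -9.62000e-01 -2.72000e-01  6.97970e+01]
 [ 1.00000e+00  0.00000e+00 -1.00000e-03 -1.26000e-01]
 [ 1.00000e-03 -2.72000e-01  9.62000e-01 -1.41262e+02]
 [ 0.00000e+00  0.00000e+00  0.00000e+00  1.00000e+00]]
```

Emit:
{"name": "arm_command", "arguments": {
  "moves": [
    [85.4,[0,0,-6],-0.115],
    [85.4,[0,0,-6],-0.115],
    [85.4,[0,0,-6],-0.115],
    [85.4,[0,0,-6],-0.115],
    [85.4,[0,0,-6],-0.115],
    [85.4,[0,0,-6],-0.115],
    [85.4,[0,0,-6],-0.115],
    [85.4,[0,0,-6],-0.115],
    [85.4,[0,0,-6],-0.115],
    [85.4,[0,0,-6],-0.115],
    [85.4,[0,0,-6],-0.115],
    [85.4,[0,0,-6],-0.115]
  ]
}}

```text
t: 1.15
tool_pos: [261.5, -567.5, 303.3]
eef_rot: [-0.0, 0.615, 0.789, 0.0]
wrist_force: [-0.4, -0.3, -0.3]
finger_gap: 85.5
grip_force: 0.0
```

```bash
python3 -c "
from workcell import ctrl;from h import *
st(ctrl,[-165,-310,100]);st(ctrl,[-130,0,100])"
```

```text
t 1.15 tcp [ 261.5 -567.5  303.3] rel [-449.2 -570.4  115.3] yaw toolY 0.247 tilt [-0.  0. -1.] F [-0.5 -0.2 -0.3]
shift tool [258.5 285.9  15.4]
t 1.15 tcp [ 261.5 -567.5  303.3] rel [-449.2 -570.4  115.3] yaw toolY 0.247 tilt [-0.  0. -1.] F [-0.5 -0.2 -0.3]
shift tool [568.3 323.   15.5]
```

View pics/w0.png

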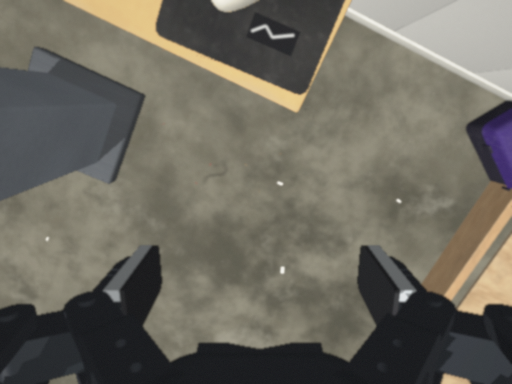

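The wrist view shows both open fingers at about (135,290) and (390,290), over the floor.

Emit:
{"name": "arm_command", "arguments": {
  "moves": [
    [85.4,[25,26,0],0],
    [85.4,[25,26,0],0],
    [85.4,[25,26,0],0],
    [85.4,[25,26,0],0],
    [85.4,[25,26,0],0],
    [85.4,[25,26,0],0],
    [85.4,[25,26,0],0],
    [85.4,[25,26,0],0],
    [85.4,[25,26,0],0],
    [85.4,[25,26,0],0],
    [85.4,[25,26,0],0]
  ]
}}

```text
t: 2.07
tool_pos: [474.2, -230.7, 303.3]
eef_rot: [0.0, 0.617, 0.787, -0.0]
wrist_force: [0.2, -1.3, -0.5]
finger_gap: 85.6
grip_force: 0.0
```

```bash
python3 -c "
from workcell import ctrl;from h import *
st(ctrl,[-135,-20,100])"
```

```text
t 2.07 tcp [ 474.2 -230.7  303.3] rel [-162.5 -293.8  115.3] yaw toolY 0.241 tilt [-0. -0. -1.] F [-0.1 -1.3 -0.5]
shift tool [273.8  27.8  15.2]
```

Emit:
{"name": "arm_command", "arguments": {
  "moves": [
    [85.4,[27,2.5,1.5],0],
    [85.4,[27,2.5,1.5],0],
    [85.4,[27,2.5,1.5],0],
    [85.4,[27,2.5,1.5],0],
    [85.4,[27,2.5,1.5],0],
    [85.4,[27,2.5,1.5],0],
    [85.4,[27,2.5,1.5],0],
    [85.4,[27,2.5,1.5],0],
    [85.4,[27,2.5,1.5],0],
    [85.4,[27,2.5,1.5],0],
    [85.4,[0,0,0],0]
  ]
}}

```text
t: 2.98
tool_pos: [432.5, 41.1, 288.3]
eef_rot: [0.0, 0.614, 0.789, 0.0]
wrist_force: [-0.4, 0.8, -0.7]
finger_gap: 85.4
grip_force: 0.0
```

Run:
```python
from workcell import ctrl;from h import *
st(ctrl,[-63,-20,30])
s=ctrl.get_image("scene")["color"];w=ctrl.get_image("wrist")["color"];t=ctrl.get_image("top")["color"]
z=lambda a,f:cv2.resize(a,None,fx=f,fy=f,interpolation=cv2.INTER_CUBIC)
a=z(s[70:240,215:365],3.4);b=z(w,.8);c=z(t[100:250,210:350],2)
o=np.zeros((580,800,3),np.uint8);print(a.shape,b.shape)
o[:,:400]=a[:578+2,:400] if a.shape[0]>=580 else cv2.copyMakeBorder(a,0,580-a.shape[0],0,0,cv2.BORDER_CONSTANT)[:,:400]
o[:307,400:800]=b[:307,:400];
c=c[:270,:280];o[310:580,400:680]=c
cv2.imwrite("pics/c1.png",o)
```

```text
t 2.98 tcp [432.5  41.1 288.3] rel [-138.3  -19.9  100.3] yaw toolY 0.248 tilt [ 0.  0. -1.] F [-0.2  0.9 -0.7]
shift tool [-0.7 75.3 70.4]
(578, 510, 3) (307, 410, 3)
```

View pics/c1.png

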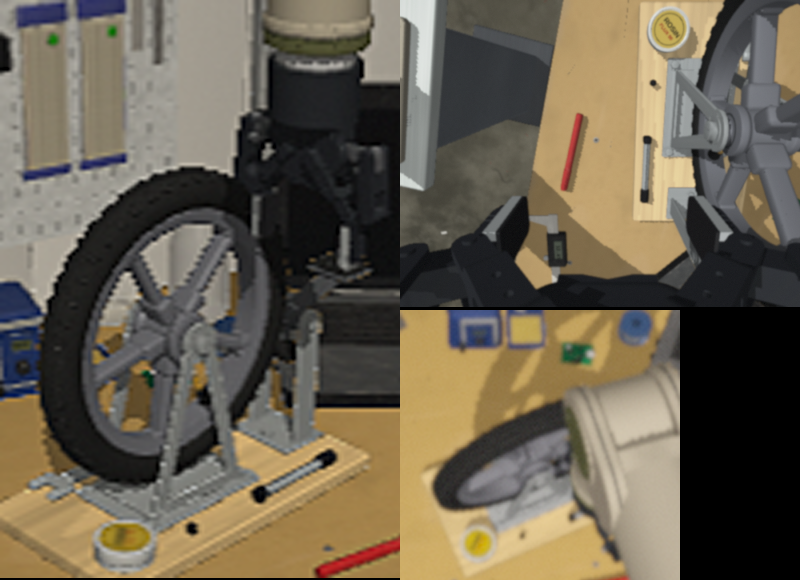

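The combined picture shows the knuckles at (255,150) and (375,170) sticking out wider than the finger tips near (345,250). I'll measure the gripper profile with an overlay grid in the tool's y-z plane.

Run:
```python
from workcell import ctrl;from h import *
s,R=st(ctrl);I=ctrl.get_image("scene");f=7
x0,y0=278,85;img=I["color"][y0:y0+82,x0:x0+60]
o=cv2.resize(img,None,fx=f,fy=f,interpolation=cv2.INTER_CUBIC)
o=np.clip((o/255.)**.5*255,0,255).astype(np.uint8);g=o.copy()
for y in range(-80,81,20):
  for z in range(-160,1,20):
    X=R@np.array([0,y,z-.0])+s["tool_pos"]
    p=cv2.projectPoints(X[None],cv2.Rodrigues(I["R"])[0],I["t"],I["mtx"],I["D"])[0].ravel()
    q=((p-[x0,y0]+.5)*f).astype(int)
    cv2.circle(g,tuple(map(int,q)),2,(0,0,255) if y else (0,255,0),-1)
    if y in(-80,80):cv2.putText(g,str(z),tuple(map(int,q)),0,.35,(0,255,255),1)
cv2.imwrite("pics/g.png",g[:600]);print(g.shape)
```

```text
t 3.13 tcp [433.4  35.4 288.2] rel [-138.8  -25.6  100.2] yaw toolY 0.241 tilt [-0.    -0.001 -1.   ] F [ 0.1 -0.3  0.3]
(574, 420, 3)
```

View pics/g.png

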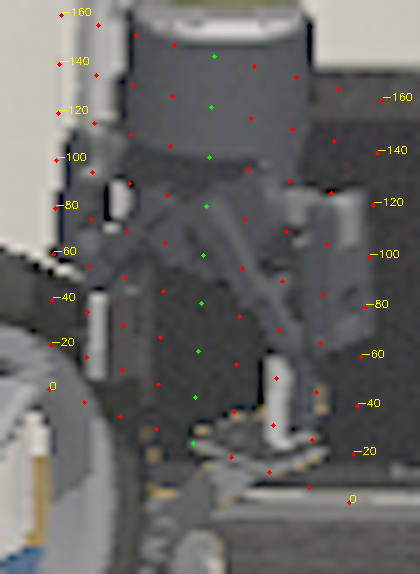

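The grid shows the open-finger knuckles reach about ±70 mm, against ±57 mm at the finger backs. With the tool straight down, the fingertips therefore can't get past the tyre to the spokes. I'll test whether stretching the arm past its reach tilts the tool.

```bash
python3 -c "
from workcell import ctrl;from h import *
print(np.round(st(ctrl)[0]['joint_pos'],3))"
```

```text
t 3.18 tcp [433.5  34.9 288.2] rel [-138.8  -26.1  100.2] yaw toolY 0.24 tilt [-0. -0. -1.] F [-0.4 -0.9  0.7]
[ 0.651 -0.106 -0.763  1.801 -0.074  1.418  0.142]
```

Emit:
{"name": "arm_command", "arguments": {
  "moves": [
    [85.4,[6,2,-38],0],
    [85.4,[10,2,-38],0],
    [85.4,[10,2,-38],0],
    [85.4,[10,2,-38],0],
    [85.4,[10,2,-38],0],
    [85.4,[10,2,-38],0],
    [85.4,[10,2,-38],0],
    [0,[0,0,-41],0],
    [0,[0,0,-41],0],
    [0,[0,0,-41],0],
    [0,[0,0,-41],0],
    [0,[0,0,-41],0]
  ]
}}

```text
t: 4.18
tool_pos: [432.7, 102.3, 603.3]
eef_rot: [0.01, 0.618, 0.786, 0.011]
wrist_force: [-0.1, 0.4, 1.0]
finger_gap: 25.5
grip_force: 0.0
```

```bash
python3 -c "
from workcell import ctrl;from h import *
print(np.round(st(ctrl)[0]['joint_pos'],3))"
```

```text
t 4.18 tcp [432.7 102.3 603.3] rel [-123.6   39.6  415.3] yaw toolY 0.239 tilt [ 0.03   0.006 -1.   ] F [-0.   0.4  1. ]
[-0.109  0.021 -0.236  1.039  0.011  2.052 -0.101]
```

Emit:
{"name": "arm_command", "arguments": {
  "moves": [
    [0,[0,0,-41],0],
    [0,[0,0,-41],0],
    [0,[0,0,-41],0],
    [0,[0,0,-41],0],
    [0,[0,0,-41],0],
    [0,[0,0,-41],0]
  ]
}}

```text
t: 4.68
tool_pos: [417.5, 98.1, 674.0]
eef_rot: [0.051, 0.614, 0.784, 0.076]
wrist_force: [0.2, -0.6, 1.2]
finger_gap: 0.1
grip_force: 0.0
```

```bash
python3 -c "
from workcell import ctrl;from h import *
print(np.round(st(ctrl)[0]['joint_pos'],3))"
```

```text
t 4.68 tcp [417.5  98.1 674. ] rel [-139.4   39.1  486. ] yaw toolY 0.24 tilt [ 0.173  0.055 -0.983] F [ 0.1 -0.6  1.2]
[ 0.188 -0.022 -0.502  0.919 -0.011  2.058 -0.079]
```

Emit:
{"name": "arm_command", "arguments": {
  "moves": [
    [0,[0,0,-41],0],
    [0,[0,0,-41],0],
    [0,[0,0,-41],0],
    [0,[0,0,-41],0],
    [0,[0,0,-41],0],
    [0,[0,0,-41],0],
    [0,[0,0,-41],0],
    [0,[0,0,-41],0],
    [0,[0,0,-41],0],
    [0,[0,0,-41],0],
    [0,[0,0,-41],0],
    [0,[0,0,-41],0]
  ]
}}

```text
t: 5.68
tool_pos: [317.3, 67.9, 815.2]
eef_rot: [0.153, 0.598, 0.758, 0.211]
wrist_force: [0.5, 0.9, 0.1]
finger_gap: 0.0
grip_force: 0.0
```

```bash
python3 -c "
from workcell import ctrl;from h import *
print(np.round(st(ctrl)[0]['joint_pos'],3))"
```

```text
t 5.68 tcp [317.3  67.9 815.2] rel [-243.9   33.5  627.2] yaw toolY 0.23 tilt [ 0.484  0.136 -0.865] F [0.7 0.7 0.1]
[ 0.105 -0.232 -0.239  0.781 -0.137  2.058 -0.004]
```

Emit:
{"name": "arm_command", "arguments": {
  "moves": [
    [0,[0,15,-38],0],
    [0,[0,15,-38],0],
    [0,[0,15,-38],0],
    [0,[0,15,-38],0],
    [0,[0,15,-38],0],
    [0,[0,18,-36],0],
    [0,[0,18,-36],0],
    [0,[0,18,-36],0],
    [0,[0,18,-36],0],
    [0,[0,18,-36],0]
  ]
}}

```text
t: 6.52
tool_pos: [279.7, 55.3, 947.9]
eef_rot: [0.245, 0.566, 0.716, 0.328]
wrist_force: [-0.4, -0.2, -0.2]
finger_gap: -0.2
grip_force: 0.0
```

```bash
python3 -c "
from workcell import ctrl;from h import *
print(np.round(st(ctrl,[-200,0,200])[0]['joint_pos'],3))"
```

```text
t 6.52 tcp [279.7  55.3 947.9] rel [-283.5   30.3  759.9] yaw toolY 0.219 tilt [ 0.722  0.191 -0.665] F [-0.5 -0.  -0.2]
shift tool [ -41.5 -362.1  434.3]
[ 1.890e-01 -1.820e-01 -2.080e-01  4.160e-01 -2.340e-01  2.058e+00
 -2.000e-03]
```

Emit:
{"name": "arm_command", "arguments": {
  "moves": [
    [0,[0,20,-34],0],
    [0,[0,20,-34],0],
    [0,[0,20,-34],0],
    [0,[0,20,-34],0],
    [0,[0,0,0],0]
  ]
}}

```text
t: 6.93
tool_pos: [246.0, 46.8, 991.4]
eef_rot: [0.28, 0.55, 0.694, 0.37]
wrist_force: [-1.0, -0.2, -0.3]
finger_gap: -0.1
grip_force: 0.0
```

```bash
python3 -c "
from workcell import ctrl;from h import *
s,R=st(ctrl,[-220,0,170])
print(np.round(s['joint_pos'],3));print(np.round(W@R,3))"
```

```text
t 6.93 tcp [246.   46.8 991.4] rel [-318.2   30.1  803.4] yaw toolY 0.215 tilt [ 0.796  0.207 -0.569] F [-1.1  0.  -0.3]
shift tool [ -41.9 -464.5  440.7]
[ 1.910e-01 -1.810e-01 -1.160e-01  2.960e-01 -3.220e-01  2.058e+00
 -2.000e-03]
[[-0.001  0.569  0.822]
 [ 1.    -0.014  0.012]
 [ 0.018  0.822 -0.569]]
```

Emit:
{"name": "arm_command", "arguments": {
  "moves": [
    [0,[0,0,18],-0.124],
    [0,[0,0,18],-0.124],
    [0,[0,0,18],-0.124],
    [0,[0,0,18],-0.124],
    [0,[0,0,18],-0.124],
    [0,[0,0,18],-0.124],
    [0,[0,0,18],-0.124],
    [0,[0,0,18],-0.124],
    [0,[0,0,18],-0.124],
    [0,[0,0,18],-0.124],
    [0,[0,0,18],-0.124],
    [0,[0,0,18],-0.124]
  ]
}}

```text
t: 7.93
tool_pos: [421.0, 92.5, 863.9]
eef_rot: [0.453, -0.069, 0.885, 0.082]
wrist_force: [-0.4, -1.3, 0.6]
finger_gap: 0.2
grip_force: 0.0
```

```bash
python3 -c "
from workcell import ctrl;from h import *
s,R=st(ctrl,[-220,-20,170])
print(np.round(s['joint_pos'],3));print(np.round(W@R,3))"
```

```text
t 7.93 tcp [421.   92.5 863.9] rel [-137.3   32.8  675.9] yaw toolY 1.769 tilt [ 0.791  0.207 -0.575] F [-0.7 -1.2  0.6]
shift tool [454.3 -97.4 222.8]
[-0.048 -0.353 -0.143  1.028 -0.09   1.504  1.479]
[[-0.574  0.041  0.818]
 [ 0.091  0.996  0.013]
 [-0.814  0.082 -0.575]]
```

Emit:
{"name": "arm_command", "arguments": {
  "moves": [
    [0,[0,0,10],-0.09],
    [0,[36,-4.5,17],0],
    [0,[36,-4.5,17],0],
    [0,[36,-4.5,17],0],
    [0,[36,-4.5,17],0],
    [0,[36,-4.5,17],0],
    [0,[36,-4.5,17],0],
    [0,[36,-4.5,17],0],
    [0,[36,-4.5,17],0],
    [0,[36,-4.5,17],0],
    [0,[36,-4.5,17],0],
    [0,[36,-4.5,17],0]
  ]
}}

```text
t: 8.93
tool_pos: [525.5, 61.3, 484.4]
eef_rot: [0.421, -0.116, 0.897, 0.071]
wrist_force: [0.8, 0.2, -0.2]
finger_gap: -0.1
grip_force: 0.0
```

Run:
```python
from workcell import ctrl;from h import *
s,R=st(ctrl,[-100,0,60])
print(np.round(s['joint_pos'],3));print(np.round(W@R,3))
I=ctrl.get_image("wrist");np.savez("w1.npz",R=R,p=s["tool_pos"],T=I["tool_from_camera"],mtx=I["mtx"],D=I["D"])
cv2.imwrite("pics/w1.png",I["color"])
```

```text
t 8.93 tcp [525.5  61.3 484.4] rel [-43.3 -22.3 296.4] yaw toolY 1.842 tilt [ 0.738  0.225 -0.636] F [ 0.8  0.1 -0.2]
shift tool [218.5  17.  107.6]
[ 0.158 -0.498 -0.16   1.964 -0.394  0.837  1.946]
[[-0.637 -0.032  0.771]
 [ 0.003  0.999  0.043]
 [-0.771  0.03  -0.636]]
```

View pics/w1.png

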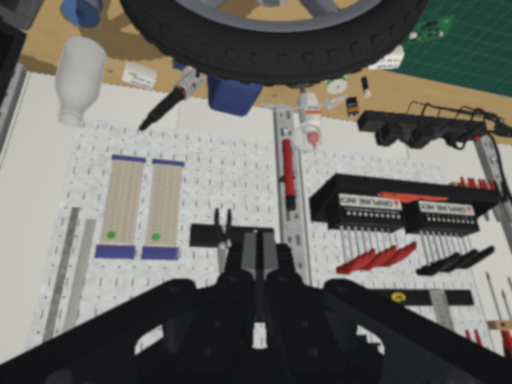

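The wrist view shows the wheel's tyre across the top at about (280,60), with the tool now tilted 50°. Joint 2 is at its limit, so I'll fit the arm's kinematics from the recorded poses and find a reachable tilted pose at the spokes.

```bash
cat > kin.py <<'E'
import numpy as np,itertools
from scipy.optimize import least_squares
from scipy.spatial.transform import Rotation as Ro
J=np.array([[1.1164,.3328,-.0647,1.4608,.0216,1.35,-.0885],[0.651,-.106,-.763,1.801,-.074,1.418,.142],[-.109,.021,-.236,1.039,.011,2.052,-.101],[.105,-.232,-.239,.781,-.137,2.058,-.004],[.191,-.181,-.116,.296,-.322,2.058,-.002],[-.048,-.353,-.143,1.028,-.09,1.504,1.479],[.158,-.498,-.16,1.964,-.394,.837,1.946]])
P=np.array([[261.45,-567.3,230.6],[433.5,34.9,288.2],[432.7,102.3,603.3],[317.3,67.9,815.2],[246,46.8,991.4],[421,92.5,863.9],[525.5,61.3,484.4]])
LO=np.array([-2.6,-.5,-1.47,.16,-1.27,.06,-2.6]);HI=np.array([2.6,2.12,1.34,2.42,4.41,2.06,2.6])
def fk(j,L,sg):
    T=Ro.identity();p=np.array([L[4],0,L[0]]);out=[]
    for i in range(7):
        T=T*Ro.from_euler("y" if i in(1,3,5) else "z",j[i]*sg[i])
        if i==2:p=p+T.apply([0,0,L[1]]);out.append(p)
        if i==4:p=p+T.apply([0,0,L[2]]);out.append(p)
    return p+T.apply([0,0,L[3]]),T.as_matrix(),out
def fit():
    best=None
    for s1,s3,s5 in itertools.product((1,-1),repeat=3):
        sg=[s1,1,s3,1,s5,1,-1]
        r=least_squares(lambda L:np.concatenate([fk(j,L,sg)[0]-p for j,p in zip(J,P)]),[350,400,400,280,0])
        if best is None or r.cost<best[0]:best=(r.cost,r.x,sg)
    return best
E
python3 - <<'E'
from kin import *;from h import H,W
c,L,sg=fit();print(c,np.round(L,1),sg)
for j in (J[0],J[6]):print(np.round(fk(j,L,sg)[1],2).tolist())
# reachable tilt at spoke
for goal in ([-2,0,60],[-2,40,45],[-2,-40,45],[-60,0,70]):
  g=H+W.T@np.array(goal,float);best=None
  rng=np.random.default_rng(0)
  for k in range(40):
    j0=LO+(HI-LO)*rng.random(7)
    def f(j):
      p,R,o=fk(j,L,sg);d=W@R[:,2];xx=W@R[:,0]
      return np.r_[(p-g)/2,20*max(0,.75-d[0]),8*(1-d[0]),3*min(0,-.3-xx[0])*0]
    r=least_squares(f,j0,bounds=(LO,HI),max_nfev=200)
    p,R,o=fk(r.x,L,sg)
    if np.linalg.norm(p-g)<2 and min(o[0][2],o[1][2])>250 and (best is None or (W@R[:,2])[0]>best[0]): best=((W@R[:,2])[0],np.round(r.x,2),np.round(W@R,2).tolist(),np.round(o).tolist())
  print(goal,best)
E
```

```text
6028.344357426823 [303.1 363.9 496.7 300.4  -7. ] [-1, 1, -1, 1, -1, 1, -1]
[[-0.42, 0.91, -0.0], [0.91, 0.42, 0.0], [0.0, -0.0, -1.0]]
[[0.27, -0.62, 0.74], [-0.96, -0.15, 0.22], [-0.03, -0.77, -0.64]]
[-2, 0, 60] (np.float64(0.8861837061602168), array([-1.01, -0.5 ,  0.99,  2.42,  4.41,  0.06, -1.43]), [[0.44, -0.16, 0.89], [-0.55, -0.82, 0.12], [0.71, -0.54, -0.45]], [[-99.0, -148.0, 622.0], [311.0, -7.0, 382.0]])
[-2, 40, 45] (np.float64(0.8640146025603176), array([-1.14, -0.5 ,  1.06,  2.42,  4.41,  0.06,  2.59]), [[-0.41, -0.3, 0.86], [-0.28, 0.94, 0.19], [-0.87, -0.16, -0.46]], [[-80.0, -159.0, 622.0], [313.0, 14.0, 373.0]])
[-2, -40, 45] (np.float64(0.9517933003344164), array([-1.07,  0.08,  1.33,  2.42,  4.12,  0.97,  2.  ]), [[-0.28, -0.13, 0.95], [0.44, 0.86, 0.25], [-0.85, 0.49, -0.18]], [[6.0, 24.0, 666.0], [310.0, -86.0, 288.0]])
[-60, 0, 70] (np.float64(0.8327833635888832), array([-0.93, -0.5 ,  1.3 ,  2.42, -1.27,  0.73,  2.6 ]), [[-0.01, -0.55, 0.83], [-0.47, 0.74, 0.49], [-0.88, -0.38, -0.27]], [[-111.0, -140.0, 622.0], [296.0, -122.0, 338.0]])
```

```bash
cat >> kin.py <<'E'
Z90=Ro.from_euler("z",np.pi/2)
def fk(j,L,sg):
    T=Ro.identity();p=np.array([L[4],0,L[0]]);out=[]
    for i in range(7):
        T=T*Ro.from_euler("y" if i in(1,3,5) else "z",j[i]*sg[i])
        if i==2:p=p+T.apply([L[5],0,L[1]]);out.append(p)
        if i==4:p=p+T.apply([L[6],0,L[2]]);out.append(p)
    T=T*Z90
    return p+T.apply([0,L[7],0])*-1+T.apply([0,0,L[3]]),T.as_matrix(),out
def fit():
    sg=[-1,1,-1,1,-1,1,-1]
    r=least_squares(lambda L:np.concatenate([fk(j,L,sg)[0]-p for j,p in zip(J,P)]),[350,400,400,280,0,0,0,0])
    return r.cost,r.x,sg
E
python3 - <<'E'
from kin import *;from h import H,W
from workcell import ctrl
c,L,sg=fit();print(c,np.round(L,1))
for j,p in zip(J,P):print(np.round(fk(j,L,sg)[0]-p,1),end=" ")
np.save("L.npy",L)
j0=ctrl.observe()["joint_pos"]
for goal in ([-2,0,50],[-2,40,45],[-2,-40,45],[-60,0,70]):
  g=H+W.T@np.array(goal,float)
  for w in (.4,.6,.7,.8):
    def f(j):
      p,R,o=fk(j,L,sg);d=W@R[:,2];xx=W@R[:,0]
      return np.r_[(p-g)/2,20*(w-d[0]),.3*(j-j0),3*max(0,xx[0]+.3)]
    r=least_squares(f,np.clip(j0,LO+.01,HI-.01),bounds=(LO,HI))
    p,R,o=fk(r.x,L,sg);print(goal,w,np.round(p-g,1),np.round(r.x,2),np.round(W@R,2).tolist())
E
```

```text
4547.52856327706 [257.8 408.9 492.6 266.7 -22.5  48.9  31.4  35.1]
[18.3 28.6 -8. ] [ 3.5 35.6  7.1] [-7.6 57.5  8.3] [-6.3 40.6  4.6] [-11.9  28.  -17.5] [ 2.3 11.9  1.3] [1.7 1.7 4.1] [-2, 0, 50] 0.4 [-0. -0.  0.] [ 0.12 -0.06 -0.2   1.96 -0.34  0.89  1.98] [[-0.91, -0.12, 0.4], [-0.04, 0.98, 0.19], [-0.41, 0.15, -0.9]]
[-2, 0, 50] 0.6 [-0. -0.  0.] [ 0.12 -0.15 -0.2   2.11 -0.47  0.6   1.94] [[-0.8, 0.03, 0.6], [0.13, 0.98, 0.13], [-0.59, 0.19, -0.79]]
[-2, 0, 50] 0.7 [-0. -0.  0.] [ 0.11 -0.19 -0.21  2.2  -0.53  0.41  1.92] [[-0.71, 0.1, 0.7], [0.22, 0.97, 0.08], [-0.67, 0.21, -0.71]]
[-2, 0, 50] 0.8 [-0. -0.  0.] [ 0.07 -0.22 -0.23  2.29 -0.52  0.16  1.87] [[-0.58, 0.15, 0.8], [0.22, 0.97, -0.02], [-0.78, 0.17, -0.6]]
[-2, 40, 45] 0.4 [-0. -0.  0.] [ 0.1  -0.07 -0.23  1.98 -0.37  0.86  1.98] [[-0.9, -0.15, 0.4], [-0.07, 0.97, 0.23], [-0.42, 0.18, -0.89]]
[-2, 40, 45] 0.6 [-0. -0.  0.] [ 0.09 -0.16 -0.24  2.13 -0.48  0.57  1.94] [[-0.8, -0.03, 0.6], [0.09, 0.98, 0.16], [-0.59, 0.19, -0.78]]
[-2, 40, 45] 0.7 [-0. -0.  0.] [ 0.08 -0.2  -0.26  2.21 -0.52  0.39  1.91] [[-0.71, 0.04, 
[... 589 characters left out ...]
3, -0.71]]
[-2, -40, 45] 0.8 [-0.  0.  0.] [ 0.09 -0.19 -0.19  2.28 -0.53  0.13  1.87] [[-0.56, 0.22, 0.8], [0.28, 0.96, -0.07], [-0.78, 0.18, -0.6]]
[-60, 0, 70] 0.4 [-0. -0.  0.] [ 0.14 -0.23 -0.2   2.07 -0.35  0.94  1.96] [[-0.91, -0.09, 0.4], [-0.02, 0.99, 0.16], [-0.41, 0.14, -0.9]]
[-60, 0, 70] 0.6 [ 0. -0.  0.] [ 0.13 -0.33 -0.19  2.22 -0.47  0.67  1.93] [[-0.8, 0.04, 0.6], [0.14, 0.98, 0.12], [-0.59, 0.18, -0.79]]
[-60, 0, 70] 0.7 [ 0. -0.  0.] [ 0.11 -0.38 -0.19  2.31 -0.53  0.5   1.91] [[-0.71, 0.11, 0.7], [0.22, 0.97, 0.07], [-0.67, 0.2, -0.71]]
[-60, 0, 70] 0.8 [ 0. -0.  0.] [ 0.07 -0.41 -0.2   2.4  -0.56  0.26  1.88] [[-0.58, 0.16, 0.8], [0.25, 0.97, -0.01], [-0.78, 0.19, -0.6]]
```

Emit:
{"name": "arm_command", "arguments": {
  "moves": [
    [0,[20,2,0],0],
    [0,[28,2,4],0],
    [0,[28,2,4],0],
    [0,[28,2,9],0],
    [0,[28,2,9],0],
    [0,[28,2,9],0]
  ]
}}

```text
t: 9.48
tool_pos: [510.1, 52.0, 341.3]
eef_rot: [0.405, -0.122, 0.903, 0.079]
wrist_force: [1.1, 1.2, 0.2]
finger_gap: 0.2
grip_force: 0.0
```

Run:
```python
from workcell import ctrl;from h import *
s,R=st(ctrl,[-70,-5,110])
print(np.round(s['joint_pos'],3));print(np.round(W@R,3))
```

```text
t 9.48 tcp [510.1  52.  341.3] rel [-60.4 -27.8 153.3] yaw toolY 1.859 tilt [ 0.712  0.241 -0.66 ] F [1.3 0.9 0.2]
shift tool [38.9 21.3 22.9]
[ 0.217 -0.499 -0.19   2.24  -0.591  0.644  2.19 ]
[[-0.661 -0.048  0.749]
 [ 0.001  0.998  0.065]
 [-0.75   0.044 -0.66 ]]
```

Emit:
{"name": "arm_command", "arguments": {
  "moves": [
    [0,[9,5,8],0],
    [0,[9,5,8],0],
    [0,[9,5,8],0],
    [0,[9,5,8],0],
    [0,[0,0,0],0]
  ]
}}

```text
t: 9.9
tool_pos: [503.2, 74.3, 292.5]
eef_rot: [0.403, -0.122, 0.903, 0.079]
wrist_force: [-0.2, 0.3, -1.5]
finger_gap: 0.1
grip_force: 0.0
```

Run:
```python
from workcell import ctrl;from h import *
s,R=st(ctrl,[2,-2,55])
print(np.round(s['joint_pos'],3));print(np.round(W@R,3))
I=ctrl.get_image("scene");T=ctrl.get_image("wrist")
z=lambda a,f:cv2.resize(a,None,fx=f,fy=f,interpolation=cv2.INTER_CUBIC)
a=z(I["color"][70:240,215:325],3.4)[:570];b=z(T["color"],.8)[:,:420]
o=np.zeros((570,800,3),np.uint8);o[:a.shape[0],:374]=a;o[:b.shape[0],376:376+b.shape[1]]=b
cv2.imwrite("pics/c2.png",o)
```

```text
t 9.9 tcp [503.2  74.3 292.5] rel [-61.8  -4.5 104.5] yaw toolY 1.86 tilt [ 0.709  0.242 -0.662] F [-0.1  0.4 -1.5]
shift tool [-5.3 -2.9 80.6]
[ 0.182 -0.489 -0.238  2.333 -0.625  0.525  2.187]
[[-0.664 -0.049  0.746]
 [ 0.001  0.998  0.066]
 [-0.748  0.044 -0.662]]
```

View pics/c2.png

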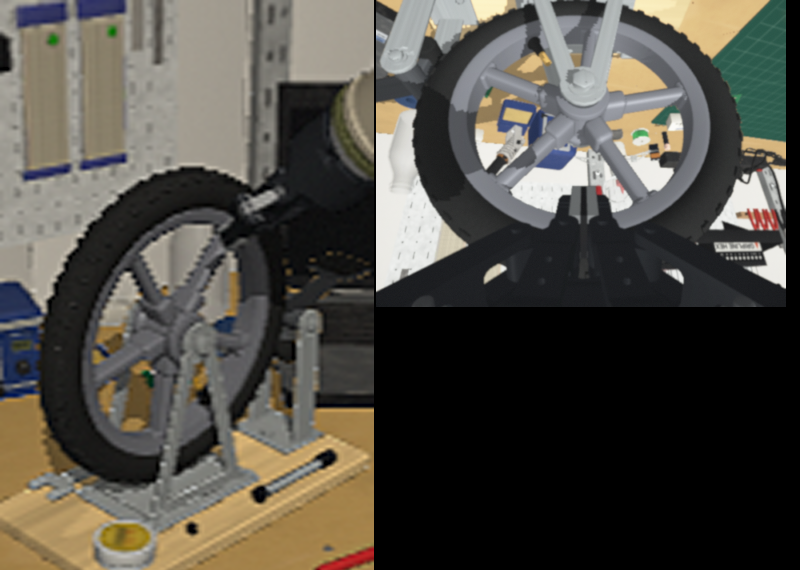

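The wrist view (shown upside down) puts the tips mid-way between the two upper spokes at about (520,165) and (625,170). The stem is at about (535,45), which is the lower right of the wheel. Inserting now.

Emit:
{"name": "arm_command", "arguments": {
  "moves": [
    [0,[-1,0,20],0],
    [0,[-1,0,20],0],
    [0,[-1,0,20],0],
    [0,[-1,0,20],0],
    [0,[0,0,0],0]
  ]
}}

```text
t: 10.42
tool_pos: [565.2, 94.0, 243.8]
eef_rot: [0.404, -0.122, 0.903, 0.08]
wrist_force: [-0.2, 0.1, -0.9]
finger_gap: -0.3
grip_force: 0.0
```

Run:
```python
from workcell import ctrl;from h import *
s,R=st(ctrl,[4,30,50]);st(ctrl,[4,58,5])
print(np.round(s['joint_pos'],3));print(np.round(W@R,3))
```

```text
t 10.42 tcp [565.2  94.  243.8] rel [ 3.  -0.  55.8] yaw toolY 1.859 tilt [ 0.711  0.242 -0.661] F [-0.1  0.1 -0.9]
shift tool [ 3.7 29.6  6.5]
t 10.42 tcp [565.2  94.  243.8] rel [ 3.  -0.  55.8] yaw toolY 1.859 tilt [ 0.711  0.242 -0.661] F [-0.1  0.1 -0.9]
shift tool [37.5 55.5 38.1]
[ 0.126 -0.257 -0.264  2.293 -0.669  0.314  2.237]
[[-0.662 -0.048  0.748]
 [ 0.002  0.998  0.066]
 [-0.749  0.045 -0.661]]
```

Emit:
{"name": "arm_command", "arguments": {
  "moves": [
    [0,[0.4,7.5,0.9],0],
    [0,[0.4,7.5,0.9],0],
    [0,[2.3,6.4,2.4],0],
    [0,[2.3,6.4,2.4],0],
    [0,[3.4,5.8,3.4],0],
    [0,[3.4,5.8,3.4],0],
    [0,[4.5,4.3,4.3],0],
    [0,[4.5,4.3,4.3],0],
    [0,[4.9,2.7,4.5],0],
    [0,[4.9,2.7,4.5],0],
    [0,[0,0,0],0]
  ]
}}

```text
t: 11.33
tool_pos: [550.1, 148.0, 202.6]
eef_rot: [0.404, -0.122, 0.903, 0.079]
wrist_force: [-0.1, 0.6, -0.8]
finger_gap: -0.0
grip_force: 0.0
```

```bash
cat > look.py <<'E'
import sys;from workcell import ctrl;from h import *
s,R=st(ctrl)
print(np.round(s['joint_pos'],3));print(np.round(W@R,3))
I=ctrl.get_image("wrist");np.savez(sys.argv[1]+".npz",R=R,p=s["tool_pos"],T=I["tool_from_camera"],mtx=I["mtx"],D=I["D"],c=I["color"])
# rectified view of wheel plane x=0: 2.0 px/mm, y to left, z up
T=I["tool_from_camera"];S=2.0;n=300
v,u=np.mgrid[0:2*n,0:2*n];Y=(n-u)/S;Z=(n-v)/S
X=H+np.stack([0*Y-10,Y,Z],-1).reshape(-1,3)@W
Rc=(R@T[:3,:3]);c=R@T[:3,3]+s["tool_pos"]
p=cv2.projectPoints(X,cv2.Rodrigues(Rc.T)[0],-Rc.T@c,I["mtx"],I["D"])[0].reshape(2*n,2*n,2).astype(np.float32)
cv2.imwrite(f"pics/{sys.argv[1]}.png",cv2.remap(I["color"],p,None,cv2.INTER_LINEAR))
E
python3 look.py r1
```

```text
t 11.33 tcp [550.1 148.  202.6] rel [ 1.3 56.  14.6] yaw toolY 1.86 tilt [ 0.711  0.242 -0.661] F [ 0.   0.6 -0.8]
[ 0.169 -0.218 -0.472  2.35  -0.604  0.161  2.058]
[[-0.662 -0.049  0.748]
 [ 0.001  0.998  0.066]
 [-0.749  0.045 -0.661]]
```

View pics/r1.png

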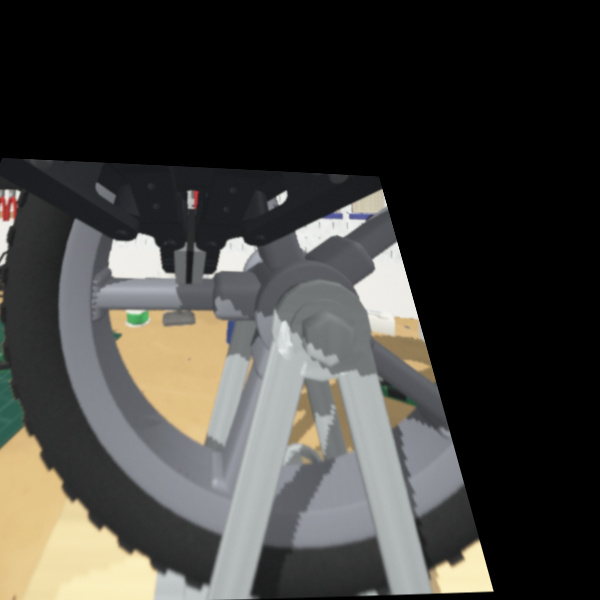

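The rectified view shows the pushed spoke at nine o'clock, about (150,293), so the stem is at about +90°. I'll withdraw and take the next spoke, now at about −18°, round by 90°.

Emit:
{"name": "arm_command", "arguments": {
  "moves": [
    [0,[-4,0,-8],0],
    [0,[0,0,-20],0],
    [0,[0,0,-20],0],
    [0,[0,0,-12],0],
    [0,[-6.5,-18,-8],0],
    [0,[-6.5,-18,-8],0],
    [0,[-6.5,-18,-8],0],
    [0,[-6.5,-18,-8],0],
    [0,[0,0,0],0]
  ]
}}

```text
t: 12.13
tool_pos: [525.8, 58.4, 285.7]
eef_rot: [0.406, -0.121, 0.902, 0.079]
wrist_force: [0.3, -1.0, -0.3]
finger_gap: -0.1
grip_force: 0.0
```

Run:
```python
from workcell import ctrl;from h import *
s,R=st(ctrl,[1,-16,54])
print(np.round(s['joint_pos'],3));print(np.round(W@R,3))
```

```text
t 12.13 tcp [525.8  58.4 285.7] rel [-43.7 -25.2  97.7] yaw toolY 1.857 tilt [ 0.714  0.241 -0.658] F [ 0.1 -1.1 -0.3]
shift tool [ 3.4  5.2 62.9]
[ 0.143 -0.417 -0.171  2.313 -0.636  0.483  2.246]
[[-0.659 -0.046  0.751]
 [ 0.003  0.998  0.064]
 [-0.752  0.045 -0.658]]
```

Emit:
{"name": "arm_command", "arguments": {
  "moves": [
    [0,[1,1.5,21],0],
    [0,[1,1.5,21],0],
    [0,[1,1.5,21],0],
    [0,[-1,8,0],0],
    [0,[-1,8,0],0],
    [0,[0.4,7.5,0.9],0],
    [0,[0.4,7.5,0.9],0],
    [0,[2.3,6.4,2.4],0],
    [0,[2.3,6.4,2.4],0],
    [0,[3.4,5.8,3.4],0],
    [0,[3.4,5.8,3.4],0],
    [0,[0,0,0],0]
  ]
}}

```text
t: 13.13
tool_pos: [552.9, 135.9, 225.0]
eef_rot: [0.404, -0.122, 0.903, 0.08]
wrist_force: [-0.3, 0.8, -0.7]
finger_gap: 0.1
grip_force: 0.0
```

Emit:
{"name": "arm_command", "arguments": {
  "moves": [
    [0,[4.5,4.3,4.3],0],
    [0,[4.5,4.3,4.3],0],
    [0,[4.9,2.7,4.5],0],
    [0,[4.9,2.7,4.5],0],
    [0,[0,0,0],0]
  ]
}}

```text
t: 13.55
tool_pos: [549.3, 150.1, 199.0]
eef_rot: [0.404, -0.122, 0.903, 0.079]
wrist_force: [-1.2, -0.5, -1.5]
finger_gap: 0.1
grip_force: 0.0
```

```bash
python3 look.py r2
```

```text
t 13.55 tcp [549.3 150.1 199. ] rel [ 0.9 58.3 11. ] yaw toolY 1.86 tilt [ 0.71   0.242 -0.661] F [-1.3 -0.2 -1.5]
[ 0.156 -0.212 -0.468  2.354 -0.581  0.15   2.032]
[[-0.663 -0.049  0.747]
 [ 0.001  0.998  0.067]
 [-0.749  0.045 -0.661]]
```

Emit:
{"name": "arm_command", "arguments": {
  "moves": [
    [0,[3.2,0,2.8],0],
    [0,[3.2,-0.3,2.8],0],
    [0,[3.2,-0.4,2.8],0],
    [0,[0,0,0],0]
  ]
}}

```text
t: 13.93
tool_pos: [549.9, 149.6, 187.3]
eef_rot: [0.404, -0.122, 0.903, 0.079]
wrist_force: [-0.6, 0.3, -0.3]
finger_gap: 0.3
grip_force: 0.0
```

```bash
python3 look.py r3
cat > meas.py <<'E'
import sys;from h import *
for n in sys.argv[1:]:
    d=np.load(n+".npz");R,p,T=d["R"],d["p"],d["T"];Rc=R@T[:3,:3];c=R@T[:3,3]+p
    a=np.radians(np.arange(-180,180,1.));
    prof=[]
    for r in (60,68,76,84,92):
        X=H+np.stack([0*a-10,-r*np.sin(a),r*np.cos(a)],-1)@W
        q=cv2.projectPoints(X,cv2.Rodrigues(Rc.T)[0],-Rc.T@c,d["mtx"],d["D"])[0].reshape(-1,1,2).astype(np.float32)
        im=cv2.remap(d["c"],q,None,cv2.INTER_LINEAR)[:,0].astype(float)
        b,g,rr=im.T; grey=(np.abs(b-rr)<45)&(b>=rr)&(g>60)&(g<175)&(q[:,0,0]>0)&(q[:,0,0]<511)&(q[:,0,1]>0)&(q[:,0,1]<383)
        print(n,r,[(int(np.degrees(a[i])),int(np.degrees(a[j-1]))) for i,j in np.flatnonzero(np.diff(np.r_[0,grey.astype(int),0])).reshape(-1,2) if j-i>3])
E
python3 meas.py r1 r2 r3
```

```text
t 13.93 tcp [549.9 149.6 187.3] rel [ 1.4 57.6 -0.7] yaw toolY 1.86 tilt [ 0.711  0.242 -0.66 ] F [-0.5  0.4 -0.3]
[ 0.121 -0.187 -0.441  2.368 -0.607  0.111  2.065]
[[-0.662 -0.049  0.748]
 [ 0.001  0.998  0.066]
 [-0.75   0.045 -0.66 ]]
r1 60 [(-157, -149), (-94, -72), (42, 49), (122, 132), (135, 138)]
r1 68 [(-158, -151), (-93, -81), (122, 132), (164, 168)]
r1 76 [(-180, -177), (-159, -152), (-93, -87), (-85, -82), (123, 132), (164, 171), (176, 179)]
r1 84 [(-180, -174), (-160, -147), (-92, -87), (125, 146), (160, 179)]
r1 92 [(-180, -173), (-160, -125), (-92, -84), (129, 148), (160, 179)]
r2 60 [(-158, -155), (-98, -83), (-69, -66), (38, 43), (117, 127), (164, 173)]
r2 68 [(-159, -156), (-97, -91), (118, 127), (164, 169)]
r2 76 [(-97, -91), (-89, -86), (123, 126), (129, 134), (164, 171)]
r2 84 [(-180, -174), (-153, -147), (-99, -92), (127, 146), (159, 179)]
r2 92 [(-180, -173), (-160, -128), (-96, -92), (-90, -87), (131, 148), (160, 179)]
r3 60 [(-180, -176), (-110, -77), (111, 116), (138, 151), (164, 173)]
r3 68 [(-180, -175), (-109, -103), (140, 145), (165, 173)]
r3 76 [(-179, -174), (-109, -103), (165, 172)]
r3 84 [(-180, -173), (-108, -104), (130, 145), (159, 172), (175, 179)]
r3 92 [(-180, -173), (-160, -135), (-108, -104), (133, 147), (159, 179)]
```

Emit:
{"name": "arm_command", "arguments": {
  "moves": [
    [0,[1.5,-0.3,1.3],0],
    [0,[1.5,-0.4,1.3],0],
    [0,[0,0,0],0],
    [0,[-3,0,-8],0],
    [0,[0,0,-20],0],
    [0,[0,0,-20],0],
    [0,[0,0,-14],0],
    [0,[-3,-10,-2],0],
    [0,[-6,-15,-6],0],
    [0,[-6,-15,-6],0],
    [0,[-6,-15,-6],0],
    [0,[0,0,0],0]
  ]
}}

```text
t: 14.98
tool_pos: [524.2, 77.5, 255.7]
eef_rot: [0.406, -0.12, 0.902, 0.079]
wrist_force: [1.4, -1.0, 0.5]
finger_gap: -0.2
grip_force: 0.0
```

```bash
python3 look.py r4;python3 meas.py r4
python3 - <<'E'
# hub check: fit circle to rim inner edge / tyre in the rectified picture (plane x=-10)
import numpy as np,cv2
d=cv2.imread("pics/r4.png")
n=300
for a in range(-170,181,10):
    r=np.arange(95,160,.5);A=np.radians(a)
    u=(n+2*r*np.sin(A)).astype(np.float32);v=(n-2*r*np.cos(A)).astype(np.float32)
    g=cv2.remap(d,u[None],v[None],cv2.INTER_LINEAR)[0].astype(float).mean(1)
    print(a,[int(x) for x in g[::6]])
E
```

```text
t 14.98 tcp [524.2  77.5 255.7] rel [-40.7  -6.3  67.7] yaw toolY 1.856 tilt [ 0.714  0.24  -0.657] F [ 1.2 -1.3  0.5]
[ 0.105 -0.392 -0.204  2.362 -0.654  0.387  2.229]
[[-0.659 -0.045  0.751]
 [ 0.004  0.998  0.063]
 [-0.752  0.044 -0.657]]
r4 60 [(-180, -175), (-111, -97), (-41, -27), (-5, 2), (7, 13), (26, 39), (95, 111), (146, 156), (175, 179)]
r4 68 [(-180, -176), (-111, -98), (-95, -86), (-40, -28), (-4, 2), (6, 12), (27, 39), (91, 110), (149, 157), (175, 179)]
r4 76 [(-180, -164), (-111, -94), (-40, -29), (28, 38), (98, 110), (151, 158), (174, 179)]
r4 84 [(-180, -161), (-153, -142), (-110, -95), (-40, -29), (29, 38), (98, 109), (148, 163), (167, 179)]
r4 92 [(-180, -161), (-154, -88), (-39, -32), (96, 163), (167, 179)]
-170 [136, 135, 137, 135, 138, 121, 95, 86, 86, 78, 41, 32, 31, 30, 28, 28, 28, 28, 88, 111, 0, 0]
-160 [173, 173, 173, 174, 174, 174, 174, 174, 176, 174, 174, 173, 173, 172, 171, 170, 169, 168, 168, 167, 166, 166]
-150 [121, 120, 120, 121, 138, 138, 137, 136, 135, 125, 63, 48, 48, 47, 46, 44, 41, 39, 92, 209, 217, 217]
-140 [111, 110, 110, 112, 134, 137, 135,
[... 2431 characters left out ...]
 135, 143, 141, 139, 138, 128, 56, 50, 49, 47, 45, 43, 41, 36, 38, 58, 105, 117, 143]
130 [130, 129, 128, 136, 145, 142, 141, 139, 132, 71, 51, 50, 49, 46, 44, 41, 37, 44, 136, 145, 142, 133]
140 [136, 135, 134, 138, 145, 143, 142, 140, 135, 86, 52, 52, 50, 46, 45, 42, 39, 35, 49, 133, 211, 222]
150 [78, 78, 77, 78, 88, 96, 137, 140, 137, 105, 53, 52, 48, 48, 46, 44, 39, 37, 81, 121, 151, 157]
160 [171, 170, 168, 167, 161, 156, 151, 140, 131, 119, 99, 83, 70, 56, 44, 38, 34, 32, 116, 166, 172, 163]
170 [146, 146, 144, 144, 147, 145, 143, 141, 138, 120, 61, 52, 50, 49, 46, 44, 40, 36, 41, 54, 0, 0]
180 [82, 81, 83, 92, 131, 141, 143, 140, 138, 125, 63, 53, 51, 47, 45, 43, 40, 38, 95, 0, 0, 0]
```

The spokes measure −34.5°, +33.5°, −106° and +105°, so they sit evenly about the vertical and the stem is within about 1° of twelve o'clock. Next is the pedal.

Emit:
{"name": "arm_command", "arguments": {
  "moves": [
    [0,[0,0,-20],0],
    [0,[0,0,-20],0],
    [0,[0,0,-15],0],
    [0,[0,-26,-1.6],0],
    [0,[0,-26,-1.6],0],
    [0,[0,-26,-1.6],0],
    [0,[0,-26,-1.6],0],
    [0,[0,-26,-1.6],0],
    [0,[0,-26,-1.6],0],
    [0,[0,-26,-1.6],0],
    [0,[0,-26,-1.6],0],
    [0,[0,-26,-1.6],0]
  ]
}}

```text
t: 16.03
tool_pos: [550.3, -145.7, 285.7]
eef_rot: [0.403, -0.123, 0.903, 0.081]
wrist_force: [-0.5, 0.5, 1.2]
finger_gap: 0.3
grip_force: 0.0
```

Run:
```python
from workcell import ctrl;from h import *
s,R=st(ctrl,[4,-242,35])
print(np.round(s['joint_pos'],3));print(np.round(W@R,3))
I=ctrl.get_image("wrist");T=I["tool_from_camera"];Rc=R@T[:3,:3];c=R@T[:3,3]+s["tool_pos"]
# dark blob map of the pedal pad on plane z=183: rectify and report dark region extents in wheel axes
ys=np.arange(-300,-180,4.);xs=np.arange(-60,61,4.)
X=np.array([H+W.T@np.array([x,y,-5]) for x in xs[::-1] for y in ys[::-1]])
q=cv2.projectPoints(X,cv2.Rodrigues(Rc.T)[0],-Rc.T@c,I["mtx"],I["D"])[0].reshape(len(xs),len(ys),2).astype(np.float32)
g=cv2.remap(I["color"],q,None,cv2.INTER_LINEAR).mean(2)
print("cols y -180..-300, rows x 60..-60")
for x,r in zip(xs[::-1],g):print(int(x),"".join("#" if v<60 else "+" if v<110 else "." for v in r))
```

```text
t 16.03 tcp [ 550.3 -145.7  285.7] rel [ -68.3 -229.3   97.7] yaw toolY 1.863 tilt [ 0.708  0.246 -0.662] F [-0.4  0.6  1.2]
shift tool [ -1.1 -19.4  94.6]
[-0.458 -0.362  0.844  2.159 -0.494  0.64   2.596]
[[-0.664 -0.052  0.746]
 [ 0.001  0.998  0.07 ]
 [-0.748  0.047 -0.662]]
cols y -180..-300, rows x 60..-60
60 ..............................
56 ..............................
52 ..............................
48 ..............................
44 ..............................
40 ..............................
36 ..............................
32 ...+++........................
28 ...+++........................
24 ..++++....++++++++++..........
20 .++++++...#########+..........
16 .++++++...##########..........
12 ...+++...+##########..........
8 ....++...+##########..........
4 ....#+...+##########..........
0 ...++....+##########..........
-4 ...#+....+##########..........
-8 ..+#+...++##########+.........
-12 .+++..++++##########++........
-16 ++++++++++##########++........
-20 ++++++++++##########++........
-24 ++++++++++##########+........+
-28 ++++++++..++.+..+++++.......+.
-32 +++++...++++++++++++.......+++
-36 +++...+++++......+........++++
-40 ...+++#+#........+.......+++++
-44 .+++.+##+........+......++++##
-48 +......+++........+....++++###
-52 #........+............++++####
-56 ++...................++++#####
-60 .#..................++++######
```

The wrist image places the pad at x −24 to +22, y −224 to −260, which matches the expected position. Joint 7 is near its limit, so I'll unwind it a little before approaching.

Emit:
{"name": "arm_command", "arguments": {
  "moves": [
    [0,[0,0,0],0.12],
    [0,[0,0,0],0.12],
    [0,[0,0,0],0.12]
  ]
}}

```text
t: 16.33
tool_pos: [550.4, -143.7, 286.4]
eef_rot: [0.382, 0.042, 0.91, 0.154]
wrist_force: [-0.4, 0.7, 0.3]
finger_gap: -0.2
grip_force: 0.0
```

Run:
```python
from workcell import ctrl;from h import *
s,R=st(ctrl,[4,-244,30])
print(np.round(s['joint_pos'],3));print(np.round(W@R,3))
```

```text
t 16.33 tcp [ 550.4 -143.7  286.4] rel [ -67.8 -227.4   98.4] yaw toolY 1.613 tilt [ 0.709  0.248 -0.661] F [-0.2  0.7  0.3]
shift tool [ -5.1 -23.4  97.6]
[-0.369 -0.324  0.775  2.158 -0.577  0.657  2.293]
[[-0.638  0.187  0.747]
 [ 0.357  0.931  0.072]
 [-0.682  0.313 -0.661]]
```

Emit:
{"name": "arm_command", "arguments": {
  "moves": [
    [0,[-1,-5,19.5],0],
    [0,[-1,-5,19.5],0],
    [0,[-1,-5,19.5],0],
    [0,[-1,-5,19.5],0],
    [0,[-1,-4,19.5],0],
    [0,[0,0,0],0]
  ]
}}

```text
t: 16.83
tool_pos: [610.7, -140.0, 229.0]
eef_rot: [0.381, 0.04, 0.911, 0.153]
wrist_force: [-0.3, 0.6, 0.0]
finger_gap: 0.4
grip_force: 0.0
```

Run:
```python
from workcell import ctrl;from h import *
s,R=st(ctrl,[4,-244,8]);st(ctrl,[4,-246,-2])
print(np.round(s['joint_pos'],3));print(np.round(W@R,3))
```

```text
t 16.83 tcp [ 610.7 -140.   229. ] rel [  -8.3 -238.1   41. ] yaw toolY 1.618 tilt [ 0.706  0.249 -0.663] F [-0.2  0.7  0. ]
shift tool [ 12.5 -13.4  30.6]
t 16.83 tcp [ 610.7 -140.   229. ] rel [  -8.3 -238.1   41. ] yaw toolY 1.618 tilt [ 0.706  0.249 -0.663] F [-0.2  0.7  0. ]
shift tool [ 18.7 -18.4  37.1]
[-0.851 -0.124  1.278  2.132 -0.892  0.594  2.592]
[[-0.642  0.183  0.745]
 [ 0.352  0.933  0.074]
 [-0.682  0.31  -0.663]]
```

Emit:
{"name": "arm_command", "arguments": {
  "moves": [
    [0,[0,0,0],0.12],
    [0,[0,0,0],0.12],
    [0,[0,0,0],0.12],
    [0,[0,0,0],0.12]
  ]
}}

```text
t: 17.17
tool_pos: [609.8, -142.9, 230.8]
eef_rot: [0.334, 0.259, 0.874, 0.241]
wrist_force: [0.2, 0.4, -0.1]
finger_gap: 0.1
grip_force: 0.0
```

Run:
```python
from workcell import ctrl;from h import *
s,R=st(ctrl,[4,-244,8]);
print(np.round(s['joint_pos'],3));print(np.round(W@R,3))
```

```text
t 17.17 tcp [ 609.8 -142.9  230.8] rel [  -9.9 -240.7   42.8] yaw toolY 1.199 tilt [ 0.709  0.247 -0.661] F [ 0.3  0.4 -0.1]
shift tool [  6.9 -16.4  33.1]
[-0.749 -0.09   1.194  2.13  -0.945  0.618  2.141]
[[-0.478  0.462  0.747]
 [ 0.749  0.659  0.072]
 [-0.459  0.594 -0.661]]
```

Emit:
{"name": "arm_command", "arguments": {
  "moves": [
    [0,[1.5,-3.6,7.3],0],
    [0,[1.5,-3.6,7.3],0],
    [0,[1.5,-3.6,7.3],0],
    [0,[1.5,-3.6,7.3],0],
    [0,[0,0,0],0]
  ]
}}

```text
t: 17.58
tool_pos: [621.6, -143.2, 197.1]
eef_rot: [0.333, 0.257, 0.876, 0.238]
wrist_force: [-0.0, -0.5, -0.8]
finger_gap: -0.1
grip_force: 0.0
```

Run:
```python
from workcell import ctrl;from h import *
s,R=st(ctrl,[4,-250,-12]);
print(np.round(s['joint_pos'],3));print(np.round(W@R,3))
```

```text
t 17.58 tcp [ 621.6 -143.2  197.1] rel [   1.5 -243.8    9.1] yaw toolY 1.203 tilt [ 0.705  0.247 -0.665] F [-0.1 -0.5 -0.8]
shift tool [  3.9 -15.4  15.5]
[-0.656  0.127  1.17   2.135 -1.263  0.728  2.388]
[[-0.484  0.462  0.744]
 [ 0.744  0.664  0.072]
 [-0.46   0.588 -0.665]]
```

Emit:
{"name": "arm_command", "arguments": {
  "moves": [
    [0,[0.6,-2.2,2.2],0],
    [0,[0.6,-2.2,2.2],0],
    [0,[0.6,-2.2,2.2],0],
    [0,[0.6,-2.2,2.2],0],
    [0,[0,0,0],0]
  ]
}}

```text
t: 18.0
tool_pos: [624.7, -147.3, 188.9]
eef_rot: [0.336, 0.258, 0.874, 0.24]
wrist_force: [0.2, 0.8, 0.8]
finger_gap: -0.1
grip_force: 0.5
```

Run:
```python
from workcell import ctrl;from h import *
s,R=st(ctrl,[4,-250,-16]);
print(np.round(s['joint_pos'],3));print(np.round(W@R,3))
```

```text
t 18.0 tcp [ 624.7 -147.3  188.9] rel [   3.5 -248.5    0.9] yaw toolY 1.203 tilt [ 0.71   0.246 -0.66 ] F [0.4 0.7 0.8]
shift tool [  6.5 -10.7  11.4]
[-0.282  0.112  0.771  2.127 -1.265  0.679  2.403]
[[-0.478  0.46   0.748]
 [ 0.747  0.662  0.07 ]
 [-0.463  0.592 -0.66 ]]
```

Emit:
{"name": "arm_command", "arguments": {
  "moves": [
    [0,[1.2,-1.5,1.7],0],
    [0,[1.2,-1.5,1.7],0],
    [0,[1.2,-1.5,1.7],0],
    [0,[0,0,0],0]
  ]
}}

```text
t: 18.33
tool_pos: [625.2, -148.4, 181.8]
eef_rot: [0.337, 0.258, 0.874, 0.239]
wrist_force: [1.5, -1.6, 2.6]
finger_gap: -0.1
grip_force: 1.6
```

Emit:
{"name": "arm_command", "arguments": {
  "moves": [
    [0,[1.2,-1.5,1.7],0],
    [0,[1.2,-1.5,1.7],0],
    [0,[0,0,0],0]
  ]
}}

```text
t: 18.58
tool_pos: [625.4, -148.3, 176.5]
eef_rot: [0.336, 0.258, 0.874, 0.239]
wrist_force: [1.7, -3.1, 3.9]
finger_gap: -0.2
grip_force: 2.0
```

Run:
```python
from workcell import ctrl;from h import *
s,R=st(ctrl,[4,-252,-20]);
print(np.round(s['joint_pos'],3))
```

```text
t 18.58 tcp [ 625.4 -148.3  176.5] rel [   3.9 -249.7  -11.5] yaw toolY 1.203 tilt [ 0.711  0.244 -0.66 ] F [ 0.9 -3.4  3.9]
shift tool [ 2.2 -6.6  5.5]
[ 0.112  0.122  0.351  2.119 -1.266  0.629  2.423]
```

Emit:
{"name": "arm_command", "arguments": {
  "moves": [
    [0,[1.0,-1.9,1.7],0],
    [0,[1.0,-1.9,1.7],0],
    [0,[1.0,-1.9,1.7],0],
    [0,[0,0,0],0]
  ]
}}

```text
t: 18.92
tool_pos: [626.1, -149.4, 169.5]
eef_rot: [0.337, 0.257, 0.874, 0.239]
wrist_force: [-2.5, -3.5, 11.5]
finger_gap: 0.1
grip_force: 5.3
```

Emit:
{"name": "arm_command", "arguments": {
  "moves": [
    [0,[1.0,-1.9,1.7],0],
    [0,[1.0,-1.9,1.7],0],
    [0,[0,0,0],0]
  ]
}}

```text
t: 19.17
tool_pos: [627.7, -150.8, 167.0]
eef_rot: [0.339, 0.257, 0.873, 0.239]
wrist_force: [-4.1, -4.0, 21.2]
finger_gap: -0.2
grip_force: 10.5
```

Run:
```python
from workcell import ctrl;from h import *
s,R=st(ctrl);
print(np.round(s['joint_pos'],3))
```

```text
t 19.17 tcp [ 627.7 -150.8  167. ] rel [   5.6 -252.6  -21. ] yaw toolY 1.208 tilt [ 0.715  0.243 -0.656] F [-4.9 -2.9 21.2]
[ 0.431  0.148  0.018  2.107 -1.267  0.59   2.451]
```

The force rose to 21 N at the stop, so the pedal is fully down. Lifting off and clearing the area.

Emit:
{"name": "arm_command", "arguments": {
  "moves": [
    [0,[-2,2.5,-3],0],
    [0,[-4,5,-6],0],
    [0,[-6,8,-9],0],
    [0,[-6,8,-9],0],
    [0,[-4,5,-16],0],
    [0,[-4,5,-16],0],
    [0,[-4,5,-16],0],
    [0,[-4,5,-16],0],
    [0,[0,0,0],0],
    [0,[0,0,0],0]
  ]
}}

```text
t: 20.0
tool_pos: [594.9, -158.6, 263.8]
eef_rot: [0.335, 0.256, 0.874, 0.239]
wrist_force: [0.5, -0.1, -0.4]
finger_gap: -0.0
grip_force: 0.0
```

Run:
```python
from workcell import ctrl;from h import *;import pickle
s,R=st(ctrl)
I=ctrl.get_image("scene");d0=pickle.load(open("d0.pkl","rb"))["scene"]
# spoke angles from scene view, wheel plane front face
a=np.radians(np.arange(-180,180,1.))
for r in (70,80,88):
    X=H+np.stack([0*a-10,-r*np.sin(a),r*np.cos(a)],-1)@W
    for n,J in(("before",d0),("now",I)):
        q=cv2.projectPoints(X,cv2.Rodrigues(J["R"])[0],J["t"],J["mtx"],J["D"])[0].reshape(-1,1,2).astype(np.float32)
        b,g,rr=cv2.remap(J["color"],q,None,cv2.INTER_LINEAR)[:,0].astype(float).T
        m=(b>=rr)&(b-rr<45)&(g>60)&(g<150)
        print(r,n,[(int(np.degrees(a[i])),int(np.degrees(a[j-1]))) for i,j in np.flatnonzero(np.diff(np.r_[0,m.astype(int),0])).reshape(-1,2) if j-i>3])
# pedal/deck/tools change
df=cv2.absdiff(I["color"],d0["color"]).max(2)>50
df=cv2.morphologyEx(df.astype(np.uint8),cv2.MORPH_OPEN,np.ones((3,3)))
n,_,st_,_=cv2.connectedComponentsWithStats(df);print([x.tolist() for x in st_[1:] if x[4]>10])
```

```text
t 20.0 tcp [ 594.9 -158.6  263.8] rel [ -28.1 -252.4   75.8] yaw toolY 1.206 tilt [ 0.709  0.247 -0.66 ] F [ 0.5 -0.2 -0.4]
70 before [(-175, -155), (-111, -107), (-103, -84), (-33, -27), (24, 42), (111, 117), (122, 126)]
70 now [(-176, -167), (-112, -92), (-40, -34), (14, 35), (96, 109), (121, 126)]
80 before [(-174, -159), (-119, -112), (-101, -85), (-32, -27), (26, 43), (95, 116)]
80 now [(-174, -169), (-121, -95), (-40, -34), (19, 29), (95, 108), (115, 125)]
88 before [(-173, -159), (-126, -122), (-102, -88), (-32, -27), (29, 42), (78, 116), (121, 135), (160, 172)]
88 now [(-173, -168), (-126, -122), (-107, -92), (-39, -34), (20, 34), (78, 109), (114, 136), (156, 172)]
[[466, 0, 16, 48, 245], [472, 11, 14, 36, 191], [384, 24, 61, 79, 2099], [495, 30, 17, 6, 94], [358, 89, 3, 5, 15], [362, 95, 20, 14, 202], [420, 116, 29, 65, 459], [463, 122, 19, 9, 102], [484, 126, 20, 10, 140], [446, 133, 56, 14, 348], [254, 146, 5, 6, 23], [420, 146, 27, 78, 665], [479, 149, 23, 57, 372], [418, 182, 7, 7, 36], [342, 191, 10, 16, 106], [371, 191, 21, 36, 305], [391, 197, 26, 74, 1209], [410, 202, 6, 7, 30], [462, 210, 23, 68, 661], [415, 212, 3, 4, 12], [349, 219, 4, 4, 15], [345, 230, 6, 18, 81], [418, 232, 3, 5, 15], [419, 250, 5, 5, 25], [425, 252, 5, 5, 23], [457, 256, 4, 5, 18], [433, 258, 13, 12, 108], [309, 263, 4, 6, 21], [445, 284, 7, 7, 31]]
```

```bash
python3 -c "
from workcell import ctrl;print(ctrl.job_done())"
```

```text
the job is handed in; nothing more can be done
None
```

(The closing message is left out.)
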